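Uncover the long terminal strip

TASK

Uncover the longer of the two terminal strips on the bench: press its snap tab fully in, then push the released cover along the strip, over the tab, until it is right off the strip and every terminal is bare, and leave it standing flat on the bench. Only press and push with the fingers: do not lift or tip the cover. Leave the shorter strip's tab and cover as they are, and do not shift the other things on the bench.

Things in the scene. Friction and masses are not known exactly. Their poses are not given: they have to be found in the camera images.
- long_unit: black terminal strip fixed to the bench (the longer one, six poles). Origin on the bench under its middle; z up; y along the strip, +y towards the snap tab: the only way the cover slides off. Strip 53 mm wide (x), 114 long (y -57 to 57), 24 high. At its +y end the tab's low black well, 51 wide, 12 high, y 60 to 106 mm.
- long_cover: loose grey hood, about 160 g, straddling the strip with 2.5 mm side play, standing on the bench: 64 mm wide (x), 120 long (y), roof 36 high, rear (-y) end open. Origin on the bench under its middle; equals the unit's, axes too, when home. Front (+y) wall ends 17 mm above the bench and butts on the raised tab; it passes over the pressed tab. Sliding takes about 1 N.
- long_push (a point): centre of the rear (-y) face of the upright push rib on the long cover's rear roof edge, 60 mm behind the cover's origin, 44 mm above the bench; rib 64 mm wide, 8 thick; face free from 30 to 52 mm above the bench, the strip below it is 24 mm high.
- long_tab_top (a point): centre of the top of the grey snap tab at the +y end of the long strip, 40 x 38 mm (x, y), 82 mm from the unit's origin; 26 mm above the bench when out, 14 mm when fully in. Its edge is 3 mm in front of the cover.
- long_tab (a joint): snap tab of the long strip, m: 0 out (locks the cover), 0.012 fully in; goes straight down, takes about 3 N, stays where it is left. The cover passes from about 0.010.
- short_unit: black terminal strip fixed to the bench (the shorter one, three poles, to be left alone). Origin on the bench under its middle; z up; y along the strip, +y towards the snap tab: the only way the cover slides off. Strip 53 mm wide (x), 74 long (y -37 to 37), 24 high. At its +y end the tab's low black well, 51 wide, 12 high, y 40 to 86 mm.
- short_cover: loose grey hood, about 107 g, straddling the strip with 2.5 mm side play, standing on the bench: 64 mm wide (x), 80 long (y), roof 36 high, rear (-y) end open. Origin on the bench under its middle; equals the unit's, axes too, when home. Front (+y) wall ends 17 mm above the bench and butts on the raised tab; it passes over the pressed tab. Sliding takes about 1 N.
- short_push (a point): centre of the rear (-y) face of the upright push rib on the short cover's rear roof edge, 40 mm behind the cover's origin, 44 mm above the bench; rib 64 mm wide, 8 thick; face free from 30 to 52 mm above the bench, the strip below it is 24 mm high.
- short_tab_top (a point): centre of the top of the grey snap tab at the +y end of the short strip, 40 x 38 mm (x, y), 62 mm from the unit's origin; 26 mm above the bench when out, 14 mm when fully in. Its edge is 3 mm in front of the cover.
- short_tab (a joint): snap tab of the short strip, m: 0 out (locks the cover), 0.012 fully in; goes straight down, takes about 3 N, stays where it is left. The cover passes from about 0.010.
- tape: bystander, loose: roll of white tape lying flat, 44 mm across, 18 mm high, between the two strips; origin at the centre of its underside.
- driver: bystander, loose: screwdriver lying on the bench; origin at the handle's or shaft's underside, near its middle.
- mug: bystander, loose: white mug, 76 mm across, 85 mm high; origin at the centre of its underside.
- meter: bystander, loose: black multimeter lying flat, 75 x 150 x 34 mm; origin at the centre of its underside.
- screwbin: bystander, loose: small open white bin, 100 x 140 x 45 mm; origin at the centre of its underside.
- spray: bystander, loose: small spray can, 44 mm across, 110 mm high; origin at the centre of its underside.
- adapter: bystander, loose: black power brick, 55 x 90 x 32 mm; origin at the centre of its underside.
There are look-alikes about, which are no part of the job. What is shaped like the long_cover but green is not meant.

How it is judged:
On the way, in this order (a step that is already met when the one before it is completed fails the run):
1. the long strip's tab is pressed in while its cover is still home (value of joint long_tab above 0.009 m and y of long_cover in the frame of long_unit below 0.01 m), for 0.1 s.
2. the long cover has been pushed off the strip (y of long_cover in the frame of long_unit above 0.119 m and height (world z) of long_cover below 0.006 m and angle between long_cover's own z axis and vertical below 0.06 rad), for 0.2 s.
At the end, for the whole second after the job is handed in: Long cover at least 119 mm from home along the strip (rear edge past its end), flat on the bench (under 6 mm up, 0.06 rad), at rest; short cover within 8 mm of its start and flat, short tab out (under 3 mm); bystanders within 30 mm of their starts (all of step 2 and linear speed of long_cover below 0.01 m/s and distance of short_cover from where it was at the start of the episode below 0.008 m and height (world z) of short_cover below 0.006 m and angle between short_cover's own z axis and vertical below 0.06 rad and value of joint short_tab below 0.003 m and distance of each of tape, driver, mug, meter, screwbin, spray, adapter from where it was at the start of the episode below 0.03 m); the robot touches nothing.
It fails at once if a cover is lifted more than 12 mm off the bench or tipped by more than 0.2 rad (height (world z) of any of long_cover, short_cover above 0.012 m or angle between any of long_cover, short_cover's own z axis and vertical above 0.2 rad).
It fails at once if the short strip's tab is pressed (over 4 mm) or its cover shifted (over 10 mm) (value of joint short_tab above 0.004 m or distance of short_cover from where it was at the start of the episode above 0.01 m).
It fails at once if a bystander is shifted by more than 40 mm (distance of any of tape, driver, mug, meter, screwbin, spray, adapter from where it was at the start of the episode above 0.04 m).
It also fails if it takes over 43 s, if anything falls off the work surface, if the arm or the gripper's body presses on something with over 40 N, if the wrist force passes 120 N, or if a joint passes its speed limit or range.

ROBOT

A 7-joint arm with a two-finger parallel gripper is mounted at the origin on the work surface. World frame = base frame: x ahead of the robot, y to its left, z up, the work surface at z = 0. Lengths are in m, angles in rad, forces in N, time in s.
With the tool pointing down it reaches from about 0.425 to 0.95 m from the base axis. Payload 16.7 kg.
Tool frame: the origin (TCP) lies on the centre line of the jaws, within the pads' length; the fingertips stand 11 mm ahead of it and the grasp point (between the pads) lies 8 mm behind it (tcp_to_tips is the distance from the TCP to the fingertips, in m); z points along the fingers, y is the line along which they close (so a half turn about z gives the same grasp; the last joint's range is limited). The gripper opens to 94 mm and grips with 3 to 60 N. Pads are 16 mm wide; open, the fingers measure 119 mm over their backs; the gripper's body (75 mm by 177 mm) begins 78 mm behind the grasp point.
Start: joints at [-1.48, 0.426, 0.074, 1.606, -0.034, 1.111, -0.067], TCP at [0.161, 0.655, 0.216] pointing down, gripper open.
Joint ranges: [-2.85, 2.85], [-0.5, 2.14], [-1.23, 1.37], [0.21, 2.46], [-1.02, 4.16], [0.16, 2.05], [-2.73, 2.73]. Speed limits (rad/s): [1.89, 1.89, 2.39, 2.39, 3.01, 3.01, 3.01].

INTERFACE

Orientations are given as [roll, pitch, yaw] about the fixed x, y, z axes, in that order (R = Rz(yaw) Ry(pitch) Rx(roll)).
In Python, from plant import * gives the robot as it stands.
- The arm moves only by the tool send_rows, never from a script. Its argument "rows" is a list of rows, each an object of numbers: "wx", "wy", "wz": the turn, a rotation vector about the tool's x, y, z in rad; "dx", "dy", "dz": the shift along the tool's x, y, z in m; "hand": the finger opening in m, from 0 to 0.094. A call has 1 to 5 rows; each row shifts and turns the commanded pose from where the row before left it, along the tool's axes as they then stand; what a row does not reach is not made up. A row lasts 1/10 s, in which the tool goes at most 50 mm and 8.59 degrees, less where a joint would pass 70% of its speed; a pose out of reach is approached as far as the arm can. A call with a gripper value outside its range is refused whole. The fingers move at their own pace and stop on an object; the grip force is fixed at half the most. Time passes only in rows, so rows that do not move let the fingers close. It gives the time, the measured TCP pose, the force, the opening and the grip force at its end, in the units of the state.
- observe(): the state, without advancing time (a new reading comes with each control period).
- grab_frame(name): name is "scene" or "top" or "wrist"; returns the picture (480x640x3 uint8, red, green, blue); there is no depth.
- camera_params(name): a dict with "vfov" (degrees; the focal length in pixels is half the picture's height over the tangent of half this angle, whatever the lens; pixels are square), "cx", "cy" (the principal point, pixels), "R" (3x3) and "t" (3): a world point X has camera coordinates R X + t. Camera axes: x right, y down, z forward; pixel columns grow to the right and rows downward; lengths in m; the calibration is good to about 2 mm. A picture is of the moment at which its call begins: read the wrist's pose just before it. camera_params takes no time and is no camera call; for the wrist camera it gives the pose at the moment of the call.
- sign_off(): hands the job in; it is judged then, once.
Trained networks look in the newest picture that a camera, given by its name, has taken for a name from the list of things; names that differ only in an ending like _2 or _b are one class to them, and where a whole thing is asked for, a point or a joint stands for the part that bears it (a point fixed in the world has none). Each returns a list of dicts, best first, with "conf" (0 to 1); they miss things now and then, are a little off and sometimes report something else, mostly with a low value. They report only what shows in the picture. A call takes as long as a camera call. They do not tell look-alikes from the thing itself.
- search_frame(camera, query): "position" ([column, row] in pixels, amid what is visible of it).
The state is a dict: "time": time; "qpos": joint angles; "dq": joint speeds; "joint_torque": joint torques, N m; "tcp_pos": TCP position; "ee_rot": TCP orientation; "ft_force": force on the tool from outside, world axes, zero at the start; "torque": the same for the moment, N m; "opening": opening from 0.0 (shut) to 1.0 (fully open); "grasp_force": force on a finger pad.
Only numpy, scipy, OpenCV 4.12 (cv2) and the standard library are available. Lean on these libraries where they do the work, as an engineer would, in place of code of your own. Each camera call takes 0.05 s, during which the arm holds its last target. There are 200 camera calls.

## Working session

There is one attempt and no reset: what is moved stays moved. The work goes in short steps, Python scripts to look and compute and a tool call to move; the robot and the scene stay as the last step left them, time stands still between calls to the robot, and variables do not carry over. Pictures are saved under pics/ and viewed, at most 10 in all, crops included, and the job is handed in when it is done.

Besides the shell and the picture viewer there is one more tool, called after "Request:" as a command line: name --argument value ..., lists and objects as JSON in quotes. send_rows: Moves the arm, as the interface text tells. Its arguments: {"type":"object","properties":{"rows":{"type":"array","items":{"type":"object","properties":{"wx":{"type":"number"},"wy":{"type":"number"},"wz":{"type":"number"},"dx":{"type":"number"},"dy":{"type":"number"},"dz":{"type":"number"},"hand":{"type":"number"}}}}},"required":["rows"]}

```bash
mkdir -p pics; python3 - <<'E'
from plant import *
import cv2
s=observe();print(s['time'],s['tcp_pos'],s['ee_rot'])
for n in ("scene","top"):
    f=grab_frame(n);cv2.imwrite(f"pics/{n}1.png",f[:,:,::-1])
    p=camera_params(n);print(n,p)
    for q in ("long_cover","long_tab_top","long_push","long_unit","short_cover","short_tab_top"):
        print(q,[(r['position'],round(r['conf'],2)) for r in search_frame(n,q)][:3])
E
```

```text
0.0 [0.16092064 0.65512134 0.21580139] [-3.14038380e+00  1.16849441e-04  2.90077490e+00]
scene {'vfov': 51.53608374588838, 'cx': 321.5177691482431, 'cy': 240.5237195455558, 'R': array([[ 0.89786678,  0.44026002, -0.00252378],
       [ 0.33612027, -0.68916392, -0.64193166],
       [-0.28435614,  0.57552082, -0.7667577 ]]), 't': array([-0.54185647, -0.16930051,  1.25808646])}
long_cover [([307.8, 301.4], 0.73), ([177.7, 289.4], 0.72), ([276.7, 410.0], 0.7)]
long_tab_top [([330.1, 269.7], 0.6), ([325.2, 273.6], 0.2)]
long_push [([184.6, 288.6], 0.98), ([372.2, 332.5], 0.96), ([308.0, 298.8], 0.65)]
long_unit [([326.2, 271.8], 0.96), ([268.0, 234.3], 0.61)]
short_cover [([262.3, 234.3], 0.97)]
short_tab_top [([276.1, 216.2], 0.47)]
top {'vfov': 52.837172969934684, 'cx': 316.7429091923399, 'cy': 238.17619128062097, 'R': array([[ 0.02215924, -0.99974621,  0.0040598 ],
       [-0.998291  , -0.02234626, -0.05399741],
       [ 0.05407443, -0.00285632, -0.99853282]]), 't': array([-0.02916354,  0.58157858,  1.05491074])}
long_cover [([369.7, 212.6], 0.82), ([408.9, 323.2], 0.82), ([373.4, 152.2], 0.77)]
long_tab_top [([368.0, 215.9], 0.62), ([328.3, 209.3], 0.58)]
long_push [([407.7, 322.7], 0.72), ([368.1, 213.6], 0.62), ([371.1, 153.1], 0.58)]
long_unit [([328.6, 210.8], 0.83)]
short_cover [([318.0, 285.1], 0.93), ([294.7, 291.5], 0.52)]
short_tab_top [([295.3, 290.9], 0.58), ([477.6, 186.3], 0.34)]
```

View pics/top1.png

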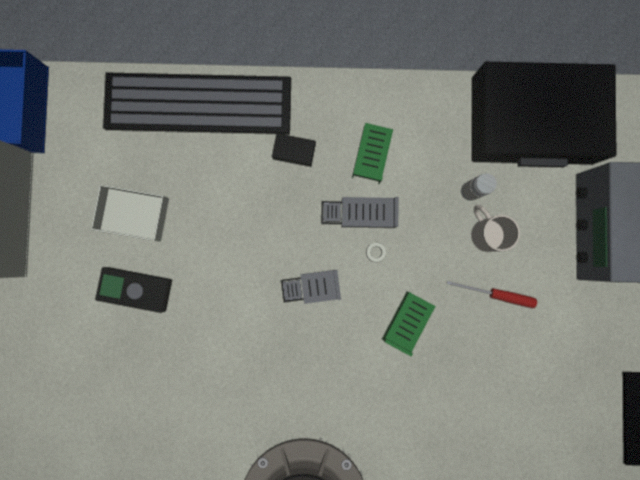

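View pics/scene1.png

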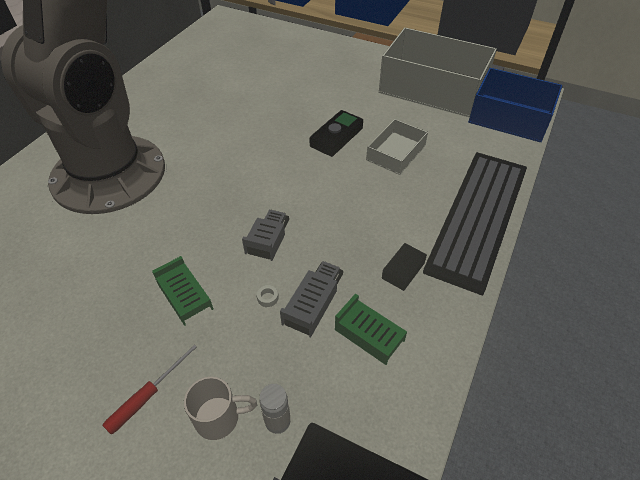

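The top view shows the long grey cover at about (370,212) with its tab at (331,212), on the left (world +y). The green look-alikes are at (373,152) and (408,323), and the short strip is at (315,287). The scene view agrees: long cover at (310,298), tab at (328,270).

```bash
cat > h.py <<'E'
from plant import *
import numpy as np, cv2
def ray(n,px,z,p=None):
    p=p or camera_params(n); f=240/np.tan(np.radians(p['vfov']/2)); R=np.array(p['R']);t=np.array(p['t'])
    d=R.T@np.array([(px[0]-p['cx'])/f,(px[1]-p['cy'])/f,1]);c=-R.T@t
    return c+d*(z-c[2])/d[2]
def proj(n,X,p=None):
    p=p or camera_params(n); f=240/np.tan(np.radians(p['vfov']/2)); c=np.array(p['R'])@X+p['t']
    return np.array([p['cx'],p['cy']])+f*c[:2]/c[2]
def unit2w(x,y,yaw,P):
    c,s=np.cos(yaw),np.sin(yaw);P=np.array(P);return np.array([x+c*P[0]-s*P[1],y+s*P[0]+c*P[1],P[2]])
E
python3 - <<'E'
from h import *
print(ray("top",(370,212),.036),ray("top",(331,212),.026))
f=cv2.imread("pics/top1.png")[175:325,265:425]
cv2.imwrite("pics/c1.png",cv2.resize(f,None,fx=4.9,fy=4,interpolation=cv2.INTER_CUBIC)[:, :784] if 0 else cv2.resize(f,None,fx=4,fy=4,interpolation=cv2.INTER_CUBIC))
E
```

```text
[ 0.64076916 -0.13104755  0.036     ] [ 0.63993902 -0.04628139  0.026     ]
```

View pics/c1.png

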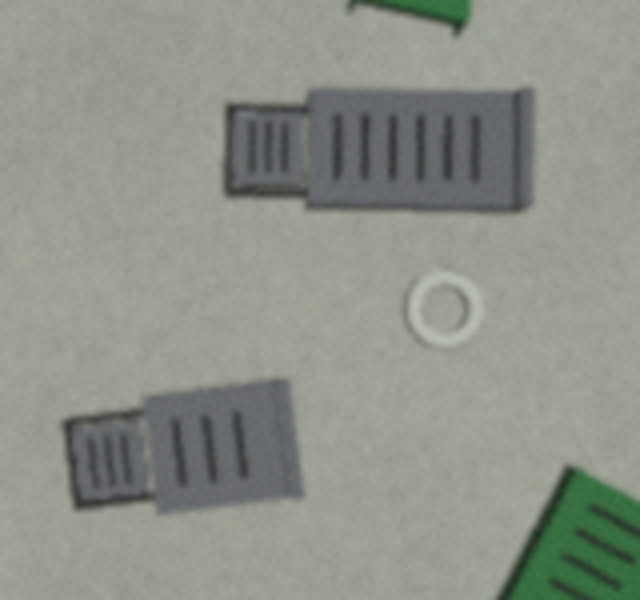

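The crop shows the long cover's front roof edge from (308,90) to (307,209) and the rib's rear top edge from (533,89) to (530,210). The tab sits left of it at about (270,149).

```bash
python3 - <<'E'
from h import *
g=lambda u,v,z: ray("top",(265+(u+.5)/4-.5,175+(v+.5)/4-.5),z)
P=[g(308,90,.036),g(307,209,.036),g(533,89,.052),g(530,210,.052)]
for p in P: print(p.round(4))
a=(P[0]+P[1])/2;b=(P[2]+P[3])/2;d=(a-b)[:2];yaw=np.arctan2(-d[0],d[1]);c=((a+b)/2)[:2]
print(np.linalg.norm(d),yaw,c)
for n,q in (("tab",[0,.082,.026]),("push",[0,-.06,.044])): print(n,unit2w(*c,yaw,q))
print("tab seen",g(268,149,.026), "tape",g(445,309,.018))
s=observe();print(s['tcp_pos'],s['ee_rot'],s['qpos'])
p=camera_params("wrist");print(p, -np.array(p['R']).T@p['t'])
E
```

```text
[ 0.672  -0.0685  0.036 ]
[ 0.6068 -0.0692  0.036 ]
[ 0.673  -0.1887  0.052 ]
[ 0.6077 -0.188   0.052 ]
0.11949505021674604 0.008072350989667706 [ 0.63990032 -0.12861384]
tab [ 0.6392384  -0.04661651  0.026     ]
push [ 0.64038466 -0.18861189  0.044     ]
tab seen [ 0.64024652 -0.04765172  0.026     ] tape [ 0.55458341 -0.14748799  0.018     ]
[0.16100944 0.65547933 0.21647616] [-3.14154860e+00 -1.25759266e-05  2.90073755e+00] [-1.47946141  0.42609105  0.07389455  1.60599196 -0.03407806  1.11081115
 -0.06707731]
{'vfov': 59.541222916236265, 'cx': 317.6896746747787, 'cy': 233.60170630339417, 'R': array([[ 0.2377629 ,  0.97132273, -0.00097746],
       [ 0.93840602, -0.22944548,  0.25835812],
       [ 0.25072484, -0.06234523, -0.96604872]]), 't': array([-0.67392493, -0.02863298,  0.3915344 ])} [0.08893631 0.67243919 0.38498014]
```

Request:
send_rows --rows '[{"wz": 0.147, "hand": 0}, {"wz": 0.147, "hand": 0}, {"wz": 0.147, "hand": 0}, {"wz": 0.147, "hand": 0}, {"wz": 0.147, "hand": 0}]'

```text
invalid input
```

Request:
send_rows --rows '[{"wz": 0.147, "hand": 0}, {"wz": 0.147, "hand": 0}, {"wz": 0.147, "hand": 0}, {"wz": 0.146, "hand": 0}, {"hand": 0}]'

```text
invalid input
```

Request:
send_rows --rows '[{"dx": -0.04, "dy": 0.027, "hand": 0}, {"dx": -0.04, "dy": 0.027, "hand": 0}, {"dx": -0.04, "dy": 0.027, "hand": 0}, {"dx": -0.04, "dy": 0.027, "hand": 0}, {"dx": -0.04, "dy": 0.027, "hand": 0}]'

```text
invalid input
```

Request:
send_rows --rows '[{"dx": 0, "dy": 0, "dz": 0, "wx": 0, "wy": 0, "wz": 0.147, "hand": 0}, {"dx": 0, "dy": 0, "dz": 0, "wx": 0, "wy": 0, "wz": 0.147, "hand": 0}, {"dx": 0, "dy": 0, "dz": 0, "wx": 0, "wy": 0, "wz": 0.147, "hand": 0}, {"dx": 0, "dy": 0, "dz": 0, "wx": 0, "wy": 0, "wz": 0.147, "hand": 0}, {"dx": 0, "dy": 0, "dz": 0, "wx": 0, "wy": 0, "wz": 0.147, "hand": 0}]'

```text
time: 1.2
tcp_pos: [0.1609, 0.6555, 0.2165]
ee_rot: [-3.142, -0.0, 2.16]
ft_force: [-0.1, 0.5, 0.4]
opening: 0.609
grasp_force: 0.0
```

Request:
send_rows --rows '[{"dx": 0, "dy": 0, "dz": 0, "wx": 0, "wy": 0, "wz": 0.147, "hand": 0}, {"dx": 0, "dy": 0, "dz": 0, "wx": 0, "wy": 0, "wz": 0.147, "hand": 0}, {"dx": 0, "dy": 0, "dz": 0, "wx": 0, "wy": 0, "wz": 0.147, "hand": 0}, {"dx": 0, "dy": 0, "dz": 0, "wx": 0, "wy": 0, "wz": 0.146, "hand": 0}, {"dx": 0, "dy": 0, "dz": 0, "wx": 0, "wy": 0, "wz": 0, "hand": 0}]'

```text
time: 1.7
tcp_pos: [0.1608, 0.6555, 0.2164]
ee_rot: [3.141, 0.0, 1.576]
ft_force: [-0.7, -0.0, 0.3]
opening: 0.188
grasp_force: 0.0
```

Request:
send_rows --rows '[{"dx": -0.04, "dy": 0.027, "dz": 0, "wx": 0, "wy": 0, "wz": 0, "hand": 0}, {"dx": -0.04, "dy": 0.027, "dz": 0, "wx": 0, "wy": 0, "wz": 0, "hand": 0}, {"dx": -0.04, "dy": 0.027, "dz": 0, "wx": 0, "wy": 0, "wz": 0, "hand": 0}, {"dx": -0.04, "dy": 0.027, "dz": 0, "wx": 0, "wy": 0, "wz": 0, "hand": 0}, {"dx": -0.04, "dy": 0.027, "dz": 0, "wx": 0, "wy": 0, "wz": 0, "hand": 0}]'

```text
time: 2.2
tcp_pos: [0.2984, 0.4549, 0.2167]
ee_rot: [3.141, -0.0, 1.584]
ft_force: [1.4, 0.2, -0.3]
opening: 0.006
grasp_force: 0.0
```

Request:
send_rows --rows '[{"dx": -0.04, "dy": 0.027, "dz": 0, "wx": 0, "wy": 0, "wz": 0, "hand": 0}, {"dx": -0.04, "dy": 0.027, "dz": 0, "wx": 0, "wy": 0, "wz": 0, "hand": 0}, {"dx": -0.04, "dy": 0.027, "dz": 0, "wx": 0, "wy": 0, "wz": 0, "hand": 0}, {"dx": -0.04, "dy": 0.027, "dz": 0, "wx": 0, "wy": 0, "wz": 0, "hand": 0}, {"dx": -0.04, "dy": 0.027, "dz": 0, "wx": 0, "wy": 0, "wz": 0, "hand": 0}]'

```text
time: 2.7
tcp_pos: [0.435, 0.2559, 0.2169]
ee_rot: [3.141, -0.001, 1.584]
ft_force: [0.9, 0.7, 0.2]
opening: 0.006
grasp_force: 0.0
```

Request:
send_rows --rows '[{"dx": -0.038, "dy": 0.0255, "dz": 0, "wx": 0, "wy": 0, "wz": 0, "hand": 0}, {"dx": -0.038, "dy": 0.0255, "dz": 0, "wx": 0, "wy": 0, "wz": 0, "hand": 0}, {"dx": -0.038, "dy": 0.0255, "dz": 0, "wx": 0, "wy": 0, "wz": 0, "hand": 0}, {"dx": -0.038, "dy": 0.0255, "dz": 0, "wx": 0, "wy": 0, "wz": 0, "hand": 0}, {"dx": -0.038, "dy": 0.0255, "dz": 0, "wx": 0, "wy": 0, "wz": 0, "hand": 0}]'

```text
time: 3.2
tcp_pos: [0.564, 0.0671, 0.2167]
ee_rot: [3.141, -0.0, 1.584]
ft_force: [-0.6, 1.7, 0.2]
opening: 0.006
grasp_force: 0.0
```

Request:
send_rows --rows '[{"dx": -0.038, "dy": 0.0255, "dz": 0, "wx": 0, "wy": 0, "wz": 0, "hand": 0}, {"dx": -0.038, "dy": 0.0255, "dz": 0, "wx": 0, "wy": 0, "wz": 0, "hand": 0}, {"dx": -0.038, "dy": 0.0255, "dz": 0, "wx": 0, "wy": 0, "wz": 0, "hand": 0}, {"dx": 0, "dy": 0, "dz": 0, "wx": 0, "wy": 0, "wz": 0, "hand": 0}, {"dx": 0, "dy": 0, "dz": 0, "wx": 0, "wy": 0, "wz": 0, "hand": 0}]'

```text
time: 3.7
tcp_pos: [0.6406, -0.0461, 0.2161]
ee_rot: [-3.141, 0.001, 1.58]
ft_force: [-1.2, 0.8, -0.7]
opening: 0.005
grasp_force: 0.0
```

```bash
python3 - <<'E'
from h import *
s=observe();print(s['tcp_pos'],s['ee_rot'],s['ft_force'])
p=camera_params("wrist");f=grab_frame("wrist")
cv2.imwrite("pics/w1.png",f[:,:,::-1])
for q in ("long_tab_top","long_push","long_cover"):
    print(q,[(r['position'],round(r['conf'],2)) for r in search_frame("wrist",q)][:3])
for q in ([0,.082,.026],[0,.063,.026],[.032,.06,.036],[-.032,.06,.036],[.032,-.06,.052],[-.032,-.06,.052]):
    print(q,proj("wrist",unit2w(.640,-.1286,.008,q),p).round(0))
E
```

```text
[ 0.6406101  -0.04609147  0.21607539] [-3.14094338e+00  5.42024369e-04  1.58035793e+00] [-1.15072045  0.81517721 -0.67198177]
long_tab_top [([315.3, 210.0], 0.77)]
long_push [([312.9, 256.2], 0.81), ([460.0, 309.1], 0.8), ([60.5, 355.2], 0.74)]
long_cover [([462.6, 305.5], 0.89), ([315.2, 253.6], 0.71), ([59.2, 358.5], 0.56)]
[0, 0.082, 0.026] [316. 209.]
[0, 0.063, 0.026] [315. 230.]
[0.032, 0.06, 0.036] [353. 237.]
[-0.032, 0.06, 0.036] [278. 237.]
[0.032, -0.06, 0.052] [351. 370.]
[-0.032, -0.06, 0.052] [280. 370.]
```

View pics/w1.png

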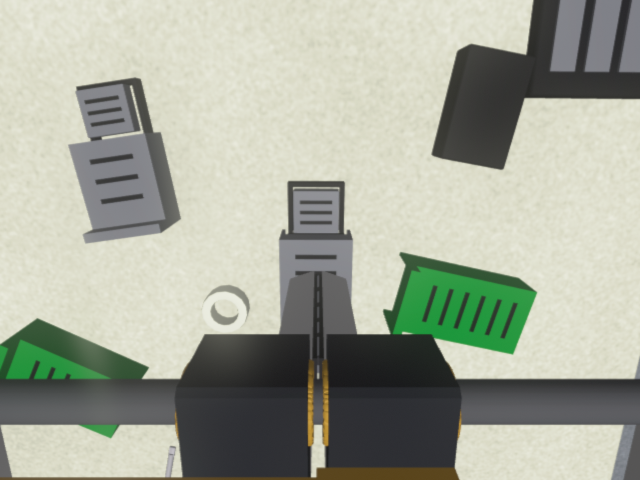

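The wrist view has the tab at (315,210) and the cover's front edge from (280,237) to (352,237), which matches the estimate. I'll press now.

Request:
send_rows --rows '[{"dx": 0, "dy": 0, "dz": 0.045, "wx": 0, "wy": 0, "wz": 0, "hand": 0}, {"dx": 0, "dy": 0, "dz": 0.045, "wx": 0, "wy": 0, "wz": 0, "hand": 0}, {"dx": 0, "dy": 0, "dz": 0.045, "wx": 0, "wy": 0, "wz": 0, "hand": 0}, {"dx": 0, "dy": 0, "dz": 0.035, "wx": 0, "wy": 0, "wz": 0, "hand": 0}, {"dx": 0, "dy": 0, "dz": 0, "wx": 0, "wy": 0, "wz": 0, "hand": 0}]'

```text
time: 4.4
tcp_pos: [0.6377, -0.0431, 0.0426]
ee_rot: [-3.135, -0.0, 1.581]
ft_force: [0.5, 1.0, 0.7]
opening: 0.006
grasp_force: 0.0
```

Request:
send_rows --rows '[{"dx": 0, "dy": 0, "dz": 0.005, "wx": 0, "wy": 0, "wz": 0, "hand": 0}, {"dx": 0, "dy": 0, "dz": 0.005, "wx": 0, "wy": 0, "wz": 0, "hand": 0}, {"dx": 0, "dy": 0, "dz": 0.004, "wx": 0, "wy": 0, "wz": 0, "hand": 0}, {"dx": 0, "dy": 0, "dz": 0, "wx": 0, "wy": 0, "wz": 0, "hand": 0}, {"dx": 0, "dy": 0, "dz": 0, "wx": 0, "wy": 0, "wz": 0, "hand": 0}]'

```text
time: 4.9
tcp_pos: [0.6412, -0.0446, 0.0333]
ee_rot: [3.14, -0.0, 1.579]
ft_force: [2.1, 1.6, 2.4]
opening: 0.007
grasp_force: 1.4
```

Request:
send_rows --rows '[{"dx": 0, "dy": 0, "dz": 0.004, "wx": 0, "wy": 0, "wz": 0, "hand": 0}, {"dx": 0, "dy": 0, "dz": 0.003, "wx": 0, "wy": 0, "wz": 0, "hand": 0}, {"dx": 0, "dy": 0, "dz": 0.002, "wx": 0, "wy": 0, "wz": 0, "hand": 0}, {"dx": 0, "dy": 0, "dz": 0, "wx": 0, "wy": 0, "wz": 0, "hand": 0}, {"dx": 0, "dy": 0, "dz": 0, "wx": 0, "wy": 0, "wz": 0, "hand": 0}]'

```text
time: 5.4
tcp_pos: [0.6412, -0.0447, 0.025]
ee_rot: [3.14, -0.001, 1.579]
ft_force: [-6.1, 2.9, 30.3]
opening: 0.003
grasp_force: 15.2
```

Request:
send_rows --rows '[{"dx": 0, "dy": 0, "dz": -0.01, "wx": 0, "wy": 0, "wz": 0, "hand": 0}, {"dx": 0, "dy": 0, "dz": -0.04, "wx": 0, "wy": 0, "wz": 0, "hand": 0}, {"dx": 0, "dy": 0, "dz": -0.045, "wx": 0, "wy": 0, "wz": 0, "hand": 0}, {"dx": 0, "dy": 0, "dz": 0, "wx": 0, "wy": 0, "wz": 0, "hand": 0.03}, {"dx": -0.04, "dy": 0, "dz": 0, "wx": 0, "wy": 0, "wz": 0, "hand": 0.03}]'

```text
time: 5.9
tcp_pos: [0.642, -0.0793, 0.119]
ee_rot: [3.141, -0.003, 1.586]
ft_force: [0.0, 1.3, -1.0]
opening: 0.14
grasp_force: 0.0
```

Request:
send_rows --rows '[{"dx": -0.045, "dy": 0, "dz": 0, "wx": 0, "wy": 0, "wz": 0, "hand": 0.03}, {"dx": -0.045, "dy": 0, "dz": 0, "wx": 0, "wy": 0, "wz": 0, "hand": 0.03}, {"dx": -0.045, "dy": 0, "dz": 0, "wx": 0, "wy": 0, "wz": 0, "hand": 0.03}, {"dx": 0, "dy": 0, "dz": 0, "wx": 0, "wy": 0, "wz": 0, "hand": 0.03}, {"dx": 0, "dy": 0, "dz": 0, "wx": 0, "wy": 0, "wz": 0, "hand": 0.03}]'

```text
time: 6.4
tcp_pos: [0.641, -0.2211, 0.1178]
ee_rot: [-3.14, 0.0, 1.576]
ft_force: [0.1, 0.8, -0.2]
opening: 0.316
grasp_force: 0.0
```

```bash
python3 - <<'E'
from h import *
s=observe();print(s['tcp_pos'],s['ee_rot'],s['ft_force'],s['opening'])
f=grab_frame("scene");cv2.imwrite("pics/s2.png",cv2.resize(f[200:350,220:420,::-1],None,fx=4,fy=4,interpolation=cv2.INTER_CUBIC))
E
```

```text
[ 0.64104868 -0.22113602  0.11784066] [-3.14034220e+00  9.88051052e-05  1.57611230e+00] [ 0.10845126  0.77787943 -0.16373637] 0.31586728351615295
```

View pics/s2.png

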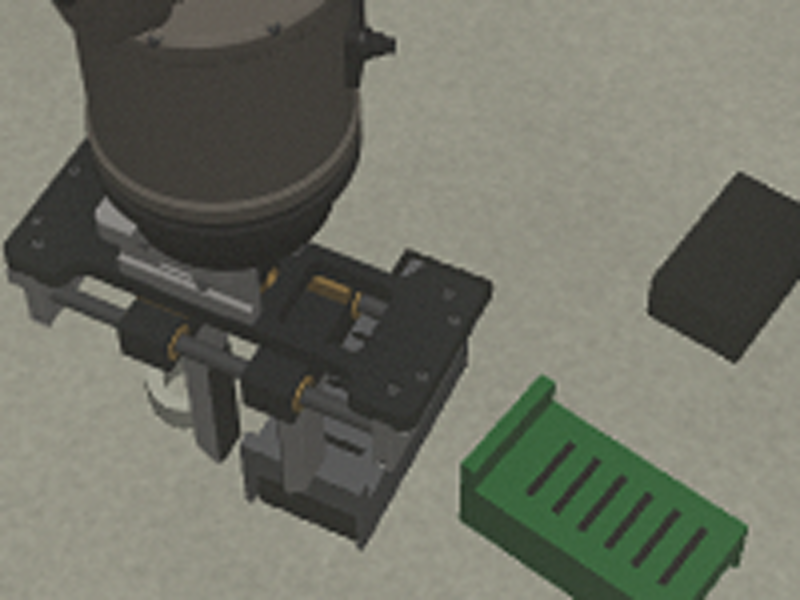

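The arm hides the tab here, and the cover and the green look-alike at (600,480) haven't moved. The hard stop at 30 N with the tips at 14 mm means the tab is fully in. Next I'll go down behind the rib.

Request:
send_rows --rows '[{"dx": 0, "dy": 0, "dz": 0.04, "wx": 0, "wy": 0, "wz": 0, "hand": 0.03}, {"dx": 0, "dy": 0, "dz": 0.033, "wx": 0, "wy": 0, "wz": 0, "hand": 0.03}, {"dx": 0, "dy": 0, "dz": 0, "wx": 0, "wy": 0, "wz": 0, "hand": 0.03}, {"dx": 0, "dy": 0, "dz": 0, "wx": 0, "wy": 0, "wz": 0, "hand": 0.03}, {"dx": 0, "dy": 0, "dz": 0, "wx": 0, "wy": 0, "wz": 0, "hand": 0.03}]'

```text
time: 6.95
tcp_pos: [0.643, -0.2195, 0.0473]
ee_rot: [3.14, 0.0, 1.579]
ft_force: [0.6, 0.1, 0.9]
opening: 0.316
grasp_force: 0.0
```

Request:
send_rows --rows '[{"dx": 0.008, "dy": 0, "dz": 0, "wx": 0, "wy": 0, "wz": 0, "hand": 0.03}, {"dx": 0.008, "dy": 0, "dz": 0, "wx": 0, "wy": 0, "wz": 0, "hand": 0.03}, {"dx": 0.006, "dy": 0, "dz": 0, "wx": 0, "wy": 0, "wz": 0, "hand": 0.03}, {"dx": 0.006, "dy": 0, "dz": 0, "wx": 0, "wy": 0, "wz": 0, "hand": 0.03}, {"dx": 0.006, "dy": 0, "dz": 0, "wx": 0, "wy": 0, "wz": 0, "hand": 0.03}]'

```text
time: 7.45
tcp_pos: [0.6418, -0.1853, 0.0458]
ee_rot: [3.141, 0.0, 1.579]
ft_force: [-0.3, -2.5, 1.7]
opening: 0.32
grasp_force: 0.9
```

Request:
send_rows --rows '[{"dx": 0.008, "dy": 0, "dz": 0, "wx": 0, "wy": 0, "wz": 0, "hand": 0.03}, {"dx": 0.008, "dy": 0, "dz": 0, "wx": 0, "wy": 0, "wz": 0, "hand": 0.03}, {"dx": 0.008, "dy": 0, "dz": 0, "wx": 0, "wy": 0, "wz": 0, "hand": 0.03}, {"dx": 0.008, "dy": 0, "dz": 0, "wx": 0, "wy": 0, "wz": 0, "hand": 0.03}, {"dx": 0.008, "dy": 0, "dz": 0, "wx": 0, "wy": 0, "wz": 0, "hand": 0.03}]'

```text
time: 7.95
tcp_pos: [0.6413, -0.145, 0.0454]
ee_rot: [-3.141, -0.0, 1.579]
ft_force: [-0.3, -1.4, 1.1]
opening: 0.317
grasp_force: 0.9
```

Request:
send_rows --rows '[{"dx": 0.008, "dy": 0, "dz": 0, "wx": 0, "wy": 0, "wz": 0, "hand": 0.03}, {"dx": 0.008, "dy": 0, "dz": 0, "wx": 0, "wy": 0, "wz": 0, "hand": 0.03}, {"dx": 0.008, "dy": 0, "dz": 0, "wx": 0, "wy": 0, "wz": 0, "hand": 0.03}, {"dx": 0.008, "dy": 0, "dz": 0, "wx": 0, "wy": 0, "wz": 0, "hand": 0.03}, {"dx": 0.008, "dy": 0, "dz": 0, "wx": 0, "wy": 0, "wz": 0, "hand": 0.03}]'

```text
time: 8.45
tcp_pos: [0.641, -0.105, 0.0454]
ee_rot: [-3.141, -0.0, 1.579]
ft_force: [-0.9, -1.2, 1.0]
opening: 0.321
grasp_force: 0.7
```

Request:
send_rows --rows '[{"dx": 0.008, "dy": 0, "dz": 0, "wx": 0, "wy": 0, "wz": 0, "hand": 0.03}, {"dx": 0.008, "dy": 0, "dz": 0, "wx": 0, "wy": 0, "wz": 0, "hand": 0.03}, {"dx": 0.008, "dy": 0, "dz": 0, "wx": 0, "wy": 0, "wz": 0, "hand": 0.03}, {"dx": 0.008, "dy": 0, "dz": 0, "wx": 0, "wy": 0, "wz": 0, "hand": 0.03}, {"dx": 0.006, "dy": 0, "dz": 0, "wx": 0, "wy": 0, "wz": 0, "hand": 0.03}]'

```text
time: 8.95
tcp_pos: [0.6407, -0.0668, 0.0454]
ee_rot: [-3.141, -0.0, 1.579]
ft_force: [1.2, -1.4, 0.3]
opening: 0.319
grasp_force: 0.5
```

Request:
send_rows --rows '[{"dx": 0.001, "dy": 0, "dz": 0, "wx": 0, "wy": 0, "wz": 0, "hand": 0.03}, {"dx": -0.02, "dy": 0, "dz": 0, "wx": 0, "wy": 0, "wz": 0, "hand": 0.03}, {"dx": -0.02, "dy": 0, "dz": 0, "wx": 0, "wy": 0, "wz": 0, "hand": 0.03}, {"dx": 0, "dy": 0, "dz": -0.04, "wx": 0, "wy": 0, "wz": 0, "hand": 0.03}, {"dx": 0, "dy": 0, "dz": -0.05, "wx": 0, "wy": 0, "wz": 0, "hand": 0.03}]'

```text
time: 9.45
tcp_pos: [0.6395, -0.1076, 0.1347]
ee_rot: [-3.137, 0.0, 1.577]
ft_force: [1.1, 1.4, 1.6]
opening: 0.315
grasp_force: 0.0
```

Request:
send_rows --rows '[{"dx": -0.04, "dy": 0, "dz": -0.03, "wx": 0, "wy": 0, "wz": 0, "hand": 0.03}, {"dx": -0.04, "dy": 0, "dz": -0.03, "wx": 0, "wy": 0, "wz": 0, "hand": 0.03}, {"dx": -0.04, "dy": 0, "dz": -0.03, "wx": 0, "wy": 0, "wz": 0, "hand": 0.03}, {"dx": -0.04, "dy": 0, "dz": 0, "wx": 0, "wy": 0, "wz": 0, "hand": 0.03}, {"dx": -0.02, "dy": 0, "dz": 0, "wx": 0, "wy": 0, "wz": 0, "hand": 0.03}]'

```text
time: 9.95
tcp_pos: [0.6417, -0.291, 0.2268]
ee_rot: [3.14, 0.002, 1.575]
ft_force: [-0.4, 0.3, 0.2]
opening: 0.316
grasp_force: 0.0
```

```bash
python3 - <<'E'
from h import *
s=observe();print(s['time'],s['tcp_pos'],s['ft_force'])
f=grab_frame("top");cv2.imwrite("pics/t3.png",cv2.resize(f[130:330,240:480,::-1],None,fx=3,fy=3,interpolation=cv2.INTER_CUBIC))
for d in (.119,.130): print(d,[proj("top",unit2w(.640,-.1286,.008,q)).round(1) for q in ([0,d+.06,.036],[0,d-.06,.052])])
E
```

```text
9.95 [ 0.64167778 -0.29096608  0.22683868] [-0.43076963  0.2828539   0.22372598]
0.119 [array([286.8, 211.1]), array([342.3, 211.1])]
0.13 [array([281.8, 211.1]), array([337.1, 211.1])]
```

View pics/t3.png

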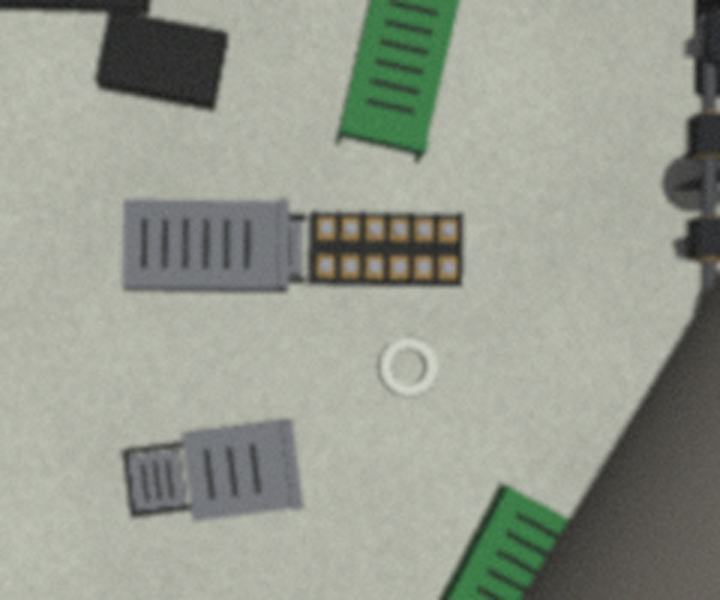

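The cover is off the strip: its front edge at crop x = 124 gives about 131 mm of travel. All twelve terminals are bare, and the short strip is untouched.

```bash
python3 -c "
from plant import *
print(sign_off())"
```

```text
the job is handed in; nothing more can be done
None
```

The long strip is uncovered and the job is handed in: its tab is pressed in and its cover stands on the bench about 131 mm from home. The short strip and nearby objects look unmoved; `sign_off()` returned no verdict.

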